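# Open the touch-latch reagent cupboard

## Task

Open the wide door of the low handleless cupboard: first slide the white jar standing in front of it along the bench with your fingers, well out of the door's path, without lifting it or tipping it over. Then press the door in near its free edge until the touch catch gives, let the spring push it ajar, and with a fingertip behind the free edge swing it wide open, about square to the cupboard, without the door touching the jar. Leave the narrow door shut and everything else on the bench where it stands, and finish with the hand clear.

Things in the scene. Friction and masses are not known exactly. Their poses are not given: they have to be found in the camera images.
- cabinet: light grey bench cupboard with white doors, fixed, 220 mm deep (its x), 384 wide (its y), 230 high (20 mm steel tray on top at the back), on the robot's left. Origin: centre of underside, z up. Front: own -x side. Two flush handleless doors: wide one (228 mm) at its +y end, nearer the robot, narrow one at its -y end. Shut, outer faces at x = -134 mm, inner -118, carcass front -110
- wide_door (a joint): opening angle (rad) of the wide door: 0 shut, -0.02 to -0.03 pressed home on its catch, 1.57 square to the cupboard, stop at 1.65. Upright hinge beside the narrow door; the free edge, at the cupboard's +y end, swings out to the cupboard's -x. It weighs 0.54 kg and stays where it is left (hinge friction 0.12 N m)
- wide_press (a point): where to press: on the outer face of the wide door, 28 mm from its free edge, 200 mm from the hinge axis, 35 mm below its top edge; moves with the door. Pressed in here about 5 mm (6 to 8 N, then a firm rubber stop) and let go, a sprung plunger pushes the door out to about 0.34 rad (70 mm gap behind the free edge) within a second; a hand left in front blocks it
- wide_hinge (a point): on the wide door's hinge axis, level with the door's top edge (226 mm up; the lower edge is 16 mm up), in the plane of the door's outer face; the door's 16 mm thickness lies behind that plane. Fixed to the cupboard, axes as cabinet: the shut door runs 228 mm from here along +y
- narrow_press (a point): on the outer face of the narrow door (152 mm wide, at the cupboard's -y end), 28 mm from its free edge and 35 mm below its top edge; moves with that door. Its free edge lies 4 mm from the wide door's hinge edge. It has the same kind of touch catch and springs open if pressed; it is to stay shut
- jar: white plastic jar with a white screw cap and a paper label, 84 mm diameter (straight sides up to 75 mm), 115 mm high, 0.3 to 0.65 kg, loose, standing on the bench in front of the wide door within its swing, with about 115 to 160 mm between it and the door. Origin: centre of the underside; z is up
- black_cap_jar: white plastic jar with a black screw cap, 80 mm diameter, 130 mm high, loose; bystander. Origin: centre of the underside
- twin_jar: white plastic jar with a white cap, the same make and size as the jar by the cupboard but standing out on the open bench to the robot's right, loose; bystander. Origin: centre of the underside
- amber_bottle: brown glass bottle with a black cap, 64 mm diameter, 150 mm high, loose, standing in front of the narrow door; bystander. Origin: centre of the underside
- flask: glass volumetric flask with a white stopper, 86 mm diameter at the belly, 203 mm high, loose, standing far out on the bench; bystander. Origin: centre of the underside
- beaker: open glass beaker, 72 mm diameter, 95 mm high, loose, on the robot's right; bystander. Origin: centre of the underside
- loose_cap: white plastic screw cap lying on the bench, 38 mm diameter, 18 mm high, loose; bystander. Origin: centre of the underside
Mind the look-alikes: they are no part of the job. Leave any yellow look-alike of the jar alone.

How it is judged (in metres and radians):
On the way, in this order (a step that is already met when the one before it is completed fails the run):
1. the wide door is pressed home against its catch (value of joint wide_door below -0.012 rad).
2. the wide door has sprung ajar by itself, with no finger on it (value of joint wide_door between 0.25 and 0.9 rad and contact force between each of the arm, the fingers and wide_door below 0.3 N), for 0.1 s.
At the end, for the whole second after the job is handed in: the wide door stands still, open by more than 1.3 rad (75 degrees), after being pressed home and springing ajar; the narrow door is shut (its point moved by less than 7 mm); the jar stands upright (within 0.1 rad) on the bench (within 8 mm), at rest (value of joint wide_door above 1.3 rad and velocity of joint wide_door between -0.05 and 0.05 rad/s and distance of narrow_press from where it was at the start of the episode below 0.007 m and angle between jar's own z axis and vertical below 0.1 rad and height (world z) of jar between -0.008 and 0.008 m and linear speed of jar below 0.02 m/s); the robot touches nothing.
It fails at once if the door touches the jar (contact force between wide_door and jar above 0.2 N).
It fails at once if the jar is lifted or carried (more than 15 mm off the bench) (height (world z) of jar above 0.015 m).
It fails at once if the jar is tipped (more than 0.5 rad) (angle between jar's own z axis and vertical above 0.5 rad).
It fails at once if the narrow door is opened (its point moved more than 10 mm) (distance of narrow_press from where it was at the start of the episode above 0.01 m).
It fails at once if another thing on the bench is moved more than 20 mm (distance of any of black_cap_jar, twin_jar, amber_bottle, flask, beaker, loose_cap from where it was at the start of the episode above 0.02 m).
It also fails if it takes over 58 s, if anything falls off the work surface, if the arm or the gripper's body presses on something with over 40 N, if the wrist force passes 120 N, or if a joint passes its speed limit or range.

## Robot

A 6-joint arm with a two-finger parallel gripper is mounted at the origin on the work surface. World frame = base frame: x ahead of the robot, y to its left, z up, the work surface at z = 0. Lengths are in m, angles in degrees, forces in N, time in s.
With the tool pointing down it reaches from about 0.25 to 0.725 m from the base axis. Payload 9.7 kg.
Tool frame: the origin (TCP) lies at the very end of the fingers, on their centre line; the grasp point (between the pads) lies 19 mm behind it (bot.grip_point_offset is the distance from the TCP to the grasp point, in m); y points along the fingers, x is the direction in which the jaws open and shut, and the axes are right-handed (so a half turn about y gives the same grasp; the last joint's range is limited). The gripper opens to 85 mm and grips with 20 to 120 N. Pads are 22 mm wide; open, the fingers measure 114 mm over their backs; the gripper's body (76 mm by 85 mm) begins 54 mm behind the grasp point. The pads swing forward as they close: fully open they stand 13 mm farther back than shut.
Start: joints at [65.145, 4.979, 10.078, 95.1, 0, 90], TCP at [0.231, 0.499, 0.231] pointing down, gripper open.
Joint ranges: [-179.16, 179.16], [-48.56, 103.87], [-65.8, 70.77], [-126.05, 130.52], [-82.76, 87.17], [-180, 180]. Speed limits (degrees/s): [127.2, 127.2, 147.25, 180, 180, 180].

## Interface

Orientations are given as [roll, pitch, yaw] about the fixed x, y, z axes, in that order (R = Rz(yaw) Ry(pitch) Rx(roll)).
In Python, from workcell import bot gives the robot as it stands.
- The arm moves only by the shell command python3 -m inch 'ROWS' [FORCE]. ROWS is JSON, a list of rows, each a list of 3 entries, a list of its own where there are three numbers: the shift along the tool's x, y, z in mm, then the turn, a rotation vector about the tool's x, y, z in rad, then the finger opening in mm, from 0 to 85.4. In form: [[[x, y, z], [ax, ay, az], grip], ...]. A call has 1 to 20 rows; each row is the pose to reach, as a shift and turn from the pose measured when the call began, along the tool's axes at that moment; what a row does not reach only later rows make up. A row lasts 1/10 s, in which the tool goes at most 50 mm and 8.59 degrees, less where a joint would pass 70% of its speed; a pose out of reach is approached as far as the arm can. A call with a gripper value outside its range is refused whole. The fingers move at their own pace and stop on an object; FORCE is the grip in N (left out, the last holds). Time passes only in rows, so rows that repeat a pose let the fingers close. It gives the time, the measured TCP pose, the force and the opening at its end, in the units of the state.
- bot.get_obs(): the state, without advancing time (a new reading comes with each control period).
- bot.camera(name): name is "scene" or "top"; returns a dict with "frame" (384x512x3 uint8, red, green, blue), "mtx" (3x3 intrinsics, pixels), "k1" (the pictures are not rectified: a ray, as slopes to the right and down, at radius r is drawn at 1 + k1 r^2 times it, then the intrinsics apply), "origin" and "orientation" of the camera in the world. Camera axes: x right, y down, z forward; pixel columns grow to the right and rows downward; lengths in m; the calibration is good to about 2 mm. A picture is of the moment at which its call begins. There is no depth.
- bot.job_done(): hands the job in, once; it reports no verdict.
Trained networks look in a picture, given as the dict that the camera call returned (one of the last four; its "shot" number tells which), for a name from the list of things; names that differ only in an ending like _2 or _b are one class to them, and where a whole thing is asked for, a point or a joint stands for the part that bears it (a point fixed in the world has none). Each returns a list of dicts, best first, with "confidence" (0 to 1); they miss things now and then, are a little off and sometimes report something else, mostly with a low value. They report only what shows in the picture. A call takes as long as a camera call. They do not tell look-alikes from the thing itself.
- bot.search_frame(picture, name): "box" ([left, top, right, bottom] in pixels, round what is visible of it).
- bot.cut_out(picture, name): "region" (384x512 bool, what is visible of it) and "box" ([left, top, right, bottom] in pixels, round what is visible of it).
The state is a dict: "time": time; "q": joint angles; "qd": joint speeds; "joint_efforts": joint torques, N m; "ee_pos": TCP position; "tcp_rot": TCP orientation; "wrist_force": force on the tool from outside, world axes, zero at the start; "torque": the same for the moment, N m; "opening": finger opening in m.
Only numpy, scipy, OpenCV 4.12 (cv2) and the standard library are available. Lean on these libraries where they do the work, as an engineer would, in place of code of your own. Each camera call takes 0.05 s, during which the arm holds its last target. There are 200 camera calls.

## Working session

There is one attempt and no reset: what is moved stays moved. The work goes in short steps, Python scripts to look and compute and a shell command to move; the robot and the scene stay as the last step left them, time stands still between calls to the robot, and variables do not carry over. Pictures are saved under pics/ and viewed, about 8 in all and at most 12, crops included, and the job is handed in when it is done.

```bash
mkdir -p pics
cat > h.py <<'E'
import numpy as np, cv2
from scipy.spatial.transform import Rotation as R
from workcell import bot
def ray(p,u,v):
    m=p["mtx"];d=np.array([(u-m[0][2])/m[0][0],(v-m[1][2])/m[1][1]]);s=d.copy()
    for _ in range(20): s=d/(1+p["k1"]*(s@s))
    return np.array(p["origin"]),rot(p)@np.r_[s,1]
def rot(p):
    o=np.array(p["orientation"],float)
    return o if o.shape==(3,3) else R.from_euler('xyz',o,degrees=True).as_matrix()
def atz(p,u,v,z=0):
    o,d=ray(p,u,v);return o+d*(z-o[2])/d[2]
def proj(p,X):
    c=rot(p).T@(np.array(X)-p["origin"]);s=c[:2]/c[2];s=s*(1+p["k1"]*(s@s));m=np.array(p["mtx"])
    return m[:2,:2]@s+m[:2,2]
E
python3 - <<'E'
from h import *
print(bot.get_obs())
for n in("scene","top"):
    p=bot.camera(n);print(n,p["origin"],p["orientation"],p["k1"],p["mtx"])
    cv2.imwrite(f"pics/{n}0.png",cv2.cvtColor(cv2.resize(p["frame"],(800,600)),cv2.COLOR_RGB2BGR))
    for k in["cabinet","wide_door","narrow_press","jar","black_cap_jar","amber_bottle","flask","beaker","loose_cap"]:
        for r in bot.search_frame(p,k)[:4]:
            b=r["box"];print(k,np.round(b),round(r["confidence"],2),np.round(atz(p,(b[0]+b[2])/2,b[3]),3)[:2])
E
```

```text
{'time': 0.0, 'q': array([ 6.51458138e+01,  5.01125833e+00,  1.00342466e+01,  9.50995738e+01,
       -8.36018111e-04,  8.99995254e+01]), 'qd': array([ 0.0626358 , -0.00554399, -0.06137927,  0.02042457, -0.00706326,
        0.00557546]), 'joint_efforts': array([ 2.20365691e-03, -5.20372224e+01,  4.64815736e+01,  1.57970935e-02,
        1.13102753e-04,  2.63517830e-05]), 'ee_pos': array([0.23107757, 0.49884822, 0.23057969]), 'tcp_rot': array([-9.00008354e+01,  7.65856130e-02,  6.51462883e+01]), 'wrist_force': array([0.6390581 , 0.22008796, 0.41937312]), 'torque': array([ 0.04783931,  0.00588738, -0.00092251]), 'opening': 0.08546487125345276}
scene [1.39930148 0.82032907 1.25795399] [-133.74766605   -0.49713652  134.6118582 ] -0.08246364083487155 [[497.09978522   0.         250.98772784]
 [  0.         497.09978522 191.5397355 ]
 [  0.           0.           1.        ]]
cabinet [254. 184. 409. 353.] 0.74 [0.757 0.514]
cabinet [291. 180. 340. 229.] 0.63 [0.431 0.188]
cabinet [242. 235. 262. 278.] 0.31 [0.729 0.18 ]
wide_door [290. 187. 344. 226.] 0.62 [0.42  0.185]
wide_door [159. 184. 
[... 774 characters left out ...]
4e+01] -0.10074122682447532 [[434.55667431   0.         252.64784451]
 [  0.         434.55667431 198.61964345]
 [  0.           0.           1.        ]]
cabinet [ 60. 102. 176. 264.] 0.58 [0.38  0.397]
wide_door [150. 164. 173. 259.] 0.88 [0.4   0.272]
narrow_press [154. 102. 175. 172.] 0.82 [0.653 0.272]
jar [232. 130. 263. 169.] 0.92 [0.667 0.031]
jar [225. 191. 259. 224.] 0.88 [0.508 0.042]
jar [254. 239. 286. 272.] 0.8 [ 0.371 -0.041]
jar [269. 144. 302. 183.] 0.75 [ 0.627 -0.081]
black_cap_jar [361. 218. 405. 243.] 0.92 [ 0.459 -0.366]
amber_bottle [195. 134. 216. 164.] 0.8 [0.679 0.153]
flask [305. 111. 336. 143.] 0.59 [ 0.748 -0.182]
beaker [366. 261. 401. 296.] 0.85 [ 0.309 -0.369]
```

View pics/top0.png

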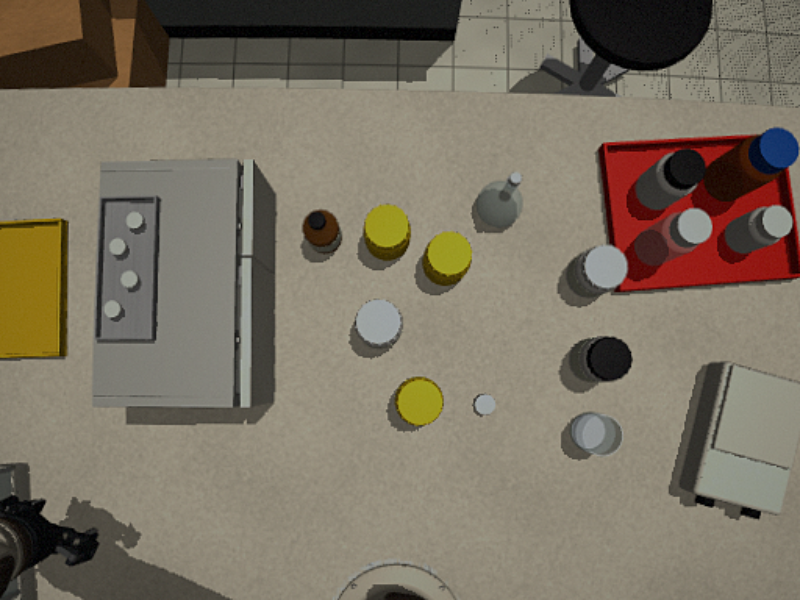

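View pics/scene0.png

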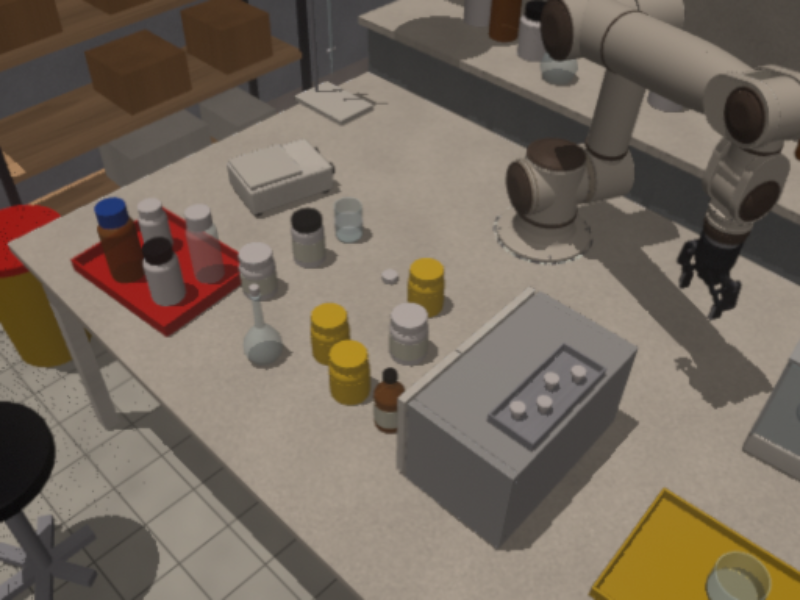

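The top view (800x600) shows white caps at (378,323) in front of the wide door and at (600,270) by the red tray. Three yellow look-alikes stand at (387,230), (447,258) and (419,402). The jar at (378,323) is the one meant, since it stands within the wide door's swing. The one at (600,270) is the twin. The door's outer top edge runs from about (253,160) to (252,407), with the gap between the doors at about (253,256).

Run:
```python
from h import *
p=bot.camera("top");s=.64
P=lambda u,v,z:np.round(atz(p,u*s,v*s,z)[:2],4)
for n,u,v,z in[("jar",378,322.5,.115),("yA",387,230,.115),("yB",447,257,.115),("yC",419,401,.115),("twin",600,270,.115),("loose",484,405,.018),("amber",321,220,.15),("flask",512,180,.2),("bcj",607,359,.13)]:print(n,P(u,v,z))
img=cv2.cvtColor(p["frame"],cv2.COLOR_RGB2BGR)
for r in bot.cut_out(p,"wide_door")[:1]+bot.cut_out(p,"narrow_press")[:1]:
    m=r["region"].astype(np.uint8);c=max(cv2.findContours(m,0,2)[0],key=cv2.contourArea);q=cv2.approxPolyDP(c,3,True)[:,0];print(q.tolist())
c=img[95:270,130:300];cv2.imwrite("pics/crop.png",cv2.resize(c,None,fx=3.4,fy=3.4,interpolation=cv2.INTER_CUBIC))
```

```text
jar [0.5483 0.0411]
yA [0.7063 0.0298]
yB [ 0.6622 -0.073 ]
yC [ 0.4189 -0.0302]
twin [ 0.6465 -0.3352]
loose [ 0.4103 -0.1516]
amber [0.7134 0.1388]
flask [ 0.7744 -0.1687]
bcj [ 0.4946 -0.3417]
[[157, 165], [153, 175], [154, 260], [175, 256], [176, 190], [175, 177]]
[[157, 102], [155, 161], [175, 174], [175, 124], [170, 112]]
```

View pics/crop.png

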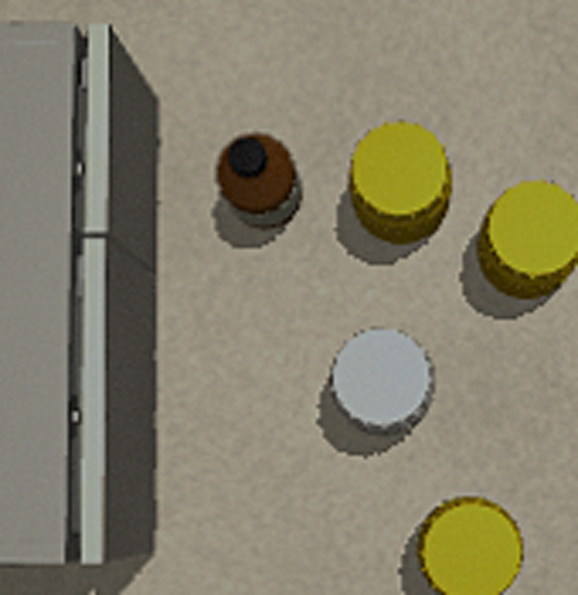

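The white jar is confirmed at crop (381,377), with no yellow on it. The door's outer top edge runs from (110,25) at the narrow end through the gap at (106,235) to the free edge at (102,563).

Run:
```python
from h import *
p=bot.camera("top")
C=lambda u,v,z:atz(p,130+(u-.5)/3.4,95+(v-.5)/3.4,z)[:2]
A,H,F=C(110,25,.226),C(106,235,.226),C(102,563,.226)
print(A,H,F,np.linalg.norm(A-F),np.linalg.norm(H-F))
d=(F-A)/np.linalg.norm(F-A);n=np.array([d[1],-d[0]])*-1
print("dir",d,"normal",n,"yaw err",np.degrees(np.arctan2(-d[1],-d[0])))
Hg=F-d*.228
print("hinge",Hg,"press",F-.028*d)
for nme,o in dict(jar=(.5483,.0411),yA=(.7063,.0298),yB=(.6622,-.073),yC=(.4189,-.0302),amber=(.7134,.1388)).items():
    o=np.array(o);v=o-Hg;print(nme,"dist from hinge",np.linalg.norm(v).round(3),"along door",(v@d).round(3),"out",(v@n).round(3))
```

```text
[0.79043169 0.23950833] [0.63753328 0.23496836] [0.40808852 0.22841043] 0.38250420166197485 0.22953845587746965
dir [-0.99957901 -0.0290138 ] normal [ 0.0290138  -0.99957901] yaw err 1.6626016936608552
hinge [0.63599254 0.23502557] press [0.43607673 0.22922281]
jar dist from hinge 0.213 along door 0.093 out 0.191
yA dist from hinge 0.217 along door -0.064 out 0.207
yB dist from hinge 0.309 along door -0.017 out 0.309
yC dist from hinge 0.343 along door 0.225 out 0.259
amber dist from hinge 0.123 along door -0.075 out 0.098
```

```bash
python3 -m inch '[[[0,-50,0],[0,0,0],45],[[0,-100,0],[0,0,0],45],[[-215,-100,-449],[0,1.137,0],45],[[-215,-100,-449],[0,1.137,0],45],[[-215,-100,-449],[0,1.137,0],45],[[-215,-100,-449],[0,1.137,0],45],[[-215,-100,-449],[0,1.137,0],45],[[-215,-100,-449],[0,1.137,0],45],[[-215,-100,-449],[0,1.137,0],45],[[-215,-100,-449],[0,1.137,0],45],[[-215,-100,-449],[0,1.137,0],45],[[-215,-100,-449],[0,1.137,0],45],[[-215,-100,-449],[0,1.137,0],45],[[-215,-100,-449],[0,1.137,0],45],[[-215,-100,-449],[0,1.137,0],45],[[-215,-100,-449],[0,1.137,0],45],[[-215,-100,-449],[0,1.137,0],45]]'
```

```text
time: 2.9
ee_pos: [0.5477, 0.1162, 0.3317]
tcp_rot: [-90.0, -0.0, 0.1]
wrist_force: [-0.1, 0.4, -0.2]
opening: 0.0447
```

```bash
python3 -m inch '[[[0,50,0],[0,0,0],45],[[0,100,0],[0,0,0],45],[[0,150,0],[0,0,0],45],[[0,200,0],[0,0,0],45],[[0,240,0],[0,0,0],45],[[0,260,0],[0,0,0],45],[[0,277,0],[0,0,0],45],[[0,277,0],[0,0,0],45]]'
python3 - <<'E'
from h import *
p=bot.camera("scene")
b=cv2.cvtColor(p["frame"],cv2.COLOR_RGB2BGR)[130:300,180:400];cv2.imwrite("pics/s1.png",cv2.resize(b,None,fx=3.4,fy=3.4,interpolation=cv2.INTER_CUBIC))
E
```

```text
time: 3.7
ee_pos: [0.5461, 0.1166, 0.0524]
tcp_rot: [-90.0, 0.2, 0.2]
wrist_force: [-0.4, 1.2, 0.4]
opening: 0.045
```

View pics/s1.png

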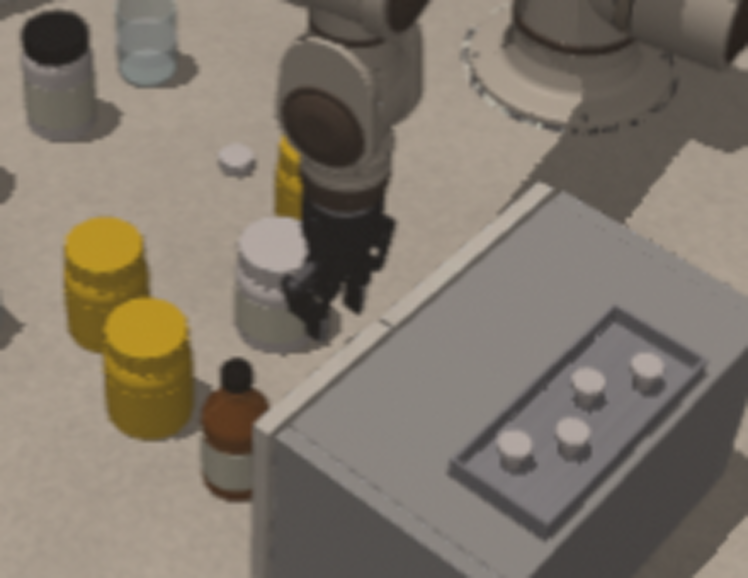

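The picture shows the open fingers standing behind the white jar, at about (320,300), not yet touching it. The first push is gentle.

```bash
python3 -m inch '[[[2,-2,-10],[0,0,0],45],[[2,-2,-20],[0,0,0],45],[[2,-2,-27],[0,0,0],45],[[2,-2,-34],[0,0,0],45],[[2,-2,-41],[0,0,0],45],[[2,-2,-48],[0,0,0],45],[[2,-2,-55],[0,0,0],45],[[2,-2,-62],[0,0,0],45],[[2,-2,-69],[0,0,0],45]]'
python3 - <<'E'
from h import *
for n in("scene","top"):
    p=bot.camera(n)
    for r in bot.search_frame(p,"jar")[:5]:
        b=r["box"];print(n,np.round(b,1),round(r["confidence"],2),np.round(atz(p,(b[0]+b[2])/2,(b[1]+b[3])/2,.0575),3)[:2])
E
```

```text
time: 4.65
ee_pos: [0.5492, 0.0472, 0.0563]
tcp_rot: [-90.0, 0.0, 0.2]
wrist_force: [0.1, 3.9, 5.1]
opening: 0.0451
scene [213.7 217.3 239.6 260.8] 0.93 [0.709 0.046]
scene [196.8 192.  220.6 232.3] 0.82 [ 0.67  -0.083]
scene [243.  188.4 263.3 227.2] 0.63 [0.551 0.008]
scene [273.7 164.8 284.  202.8] 0.61 [ 0.401 -0.011]
scene [253.9 184.3 410.4 351.1] 0.36 [0.562 0.354]
top [231.2 130.3 264.  163.6] 0.95 [0.719 0.031]
top [268.5 237.8 285.7 271.8] 0.83 [ 0.422 -0.057]
```

```bash
python3 -m inch '[[[0,0,-9],[0,0,0],45],[[0,0,-18],[0,0,0],45],[[0,0,-27],[0,0,0],45],[[0,0,-36],[0,0,0],45],[[0,0,-45],[0,0,0],45],[[0,0,-54],[0,0,0],45],[[0,0,-63],[0,0,0],45],[[0,0,-72],[0,0,0],45],[[0,0,-81],[0,0,0],45],[[0,0,-90],[0,0,0],45],[[0,0,-99],[0,0,0],45],[[0,0,-108],[0,0,0],45],[[0,0,-114],[0,0,0],45],[[0,0,-118],[0,0,0],45],[[0,0,-118],[0,0,0],45]]'
python3 -m inch '[[[0,0,15],[0,0,0],45],[[0,0,40],[0,0,0],45],[[0,0,80],[0,0,0],45],[[0,-50,80],[0,0,0],45],[[0,-100,80],[0,0,0],45],[[0,-150,80],[0,0,0],45],[[0,-200,80],[0,0,0],45],[[0,-250,80],[0,0,0],45],[[0,-250,80],[0,0,0],0]]'
python3 - <<'E'
from h import *
p=bot.camera("scene")
for r in bot.search_frame(p,"jar")[:5]:
        b=r["box"];print(np.round(b,1),round(r["confidence"],2),np.round(atz(p,(b[0]+b[2])/2,(b[1]+b[3])/2,.0575),3)[:2])
cv2.imwrite("pics/s2.png",cv2.cvtColor(cv2.resize(p["frame"],(800,600)),cv2.COLOR_RGB2BGR))
E
```

```text
time: 6.35
ee_pos: [0.5489, -0.0716, 0.0557]
tcp_rot: [-90.1, 0.1, 0.1]
wrist_force: [-0.7, 0.6, 1.3]
opening: 0.0449
time: 7.25
ee_pos: [0.5505, 0.0098, 0.3133]
tcp_rot: [-90.1, -0.5, 0.1]
wrist_force: [1.1, 0.1, -0.3]
opening: 0.0316
[213.7 218.8 238.3 260.2] 0.94 [0.712 0.046]
[220.4 171.5 241.1 208.8] 0.69 [ 0.544 -0.108]
[197.5 189.6 221.9 233.9] 0.66 [ 0.667 -0.082]
[259.7 164.3 285.  201.7] 0.59 [ 0.414 -0.03 ]
```

View pics/s2.png

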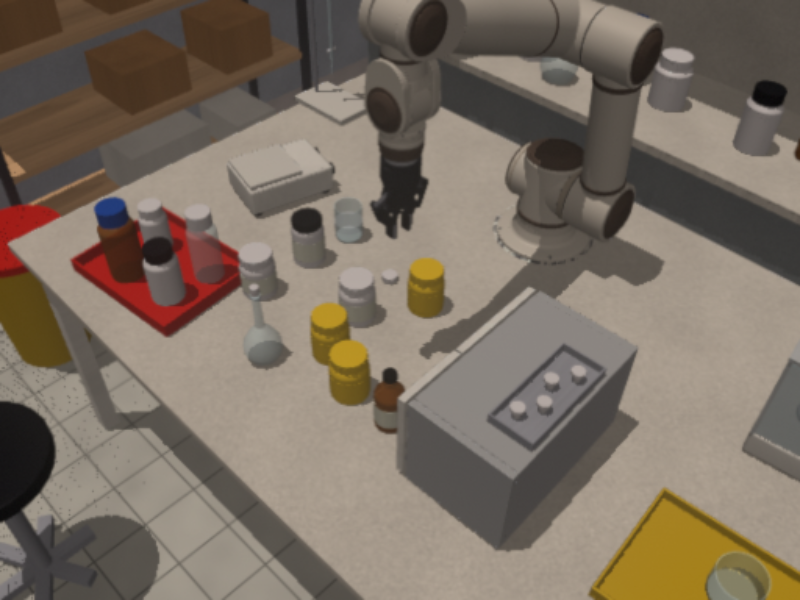

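The jar stands upright at about (0.544,-0.110), pixel (357,297), roughly 0.36 m from the hinge, which is well beyond the door's 0.228 m sweep. Next I go in front of the press point.

```bash
python3 -m inch '[[[-40,0,50],[0,0,0],0],[[-75,20,90],[0,0,0],0],[[-114,60,130],[0,0,0],0],[[-114,100,160],[0,0,0],0],[[-114,128,170],[0,0,0],0],[[-114,128,180],[0,0,0],0],[[-114,128,180],[0,0,0],0]]'
python3 -m inch '[[[0,0,5],[0,0,0],0],[[0,0,10],[0,0,0],0],[[0,0,13],[0,0,0],0],[[0,0,16],[0,0,0],0],[[0,0,18],[0,0,0],0],[[0,0,20],[0,0,0],0],[[0,0,20],[0,0,0],0]]'
```

```text
time: 8.05
ee_pos: [0.4331, 0.1903, 0.1744]
tcp_rot: [-90.2, 0.3, 0.3]
wrist_force: [0.1, 0.1, 0.0]
opening: -0.0001
time: 8.75
ee_pos: [0.4331, 0.2104, 0.1744]
tcp_rot: [-90.2, 0.3, 0.3]
wrist_force: [0.3, -0.5, 0.6]
opening: -0.0001
```

```bash
python3 -m inch '[[[2,-6,3],[0,0,0],0],[[2,-6,6],[0,0,0],0],[[2,-6,8],[0,0,0],0],[[2,-6,10],[0,0,0],0],[[2,-6,12],[0,0,0],0],[[2,-6,12],[0,0,0],0]]'
```

```text
time: 9.35
ee_pos: [0.435, 0.2221, 0.1803]
tcp_rot: [-90.3, 0.3, 0.3]
wrist_force: [-0.1, -5.4, 2.1]
opening: 0.0
```

```bash
python3 -m inch '[[[0,0,1],[0,0,0],0],[[0,0,2],[0,0,0],0],[[0,0,3],[0,0,0],0],[[0,0,3],[0,0,0],0]]'
```

```text
time: 9.75
ee_pos: [0.435, 0.2244, 0.1803]
tcp_rot: [-90.4, 0.3, 0.2]
wrist_force: [-0.2, -7.1, 2.8]
opening: 0.0001
```

```bash
python3 -m inch '[[[0,0,1],[0,0,0],0],[[0,0,2],[0,0,0],0],[[0,0,3],[0,0,0],0],[[0,0,3],[0,0,0],0]]'
```

```text
time: 10.15
ee_pos: [0.435, 0.2244, 0.1804]
tcp_rot: [-90.8, 0.3, 0.1]
wrist_force: [-0.7, -22.8, 5.4]
opening: 0.0001
```

That is the firm stop, at 23 N. Now I withdraw quickly.

```bash
python3 -m inch '[[[0,0,-50],[0,0,0],0],[[0,0,-100],[0,0,0],0],[[0,0,-140],[0,0,0],0],[[0,0,-140],[0,0,0],0],[[0,0,-140],[0,0,0],0],[[0,0,-140],[0,0,0],0],[[0,0,-140],[0,0,0],0],[[0,0,-140],[0,0,0],0],[[0,0,-140],[0,0,0],0],[[0,0,-140],[0,0,0],0],[[0,0,-140],[0,0,0],0],[[0,0,-140],[0,0,0],0]]'
python3 - <<'E'
from h import *
p=bot.camera("top")
b=cv2.cvtColor(p["frame"],cv2.COLOR_RGB2BGR)[95:300,60:330];cv2.imwrite("pics/t3.png",cv2.resize(b,None,fx=2.9,fy=2.9,interpolation=cv2.INTER_CUBIC))
E
```

```text
time: 11.35
ee_pos: [0.4352, 0.0845, 0.1823]
tcp_rot: [-90.8, 0.3, 0.1]
wrist_force: [-0.4, -0.8, 0.2]
opening: -0.0002
```

View pics/t3.png

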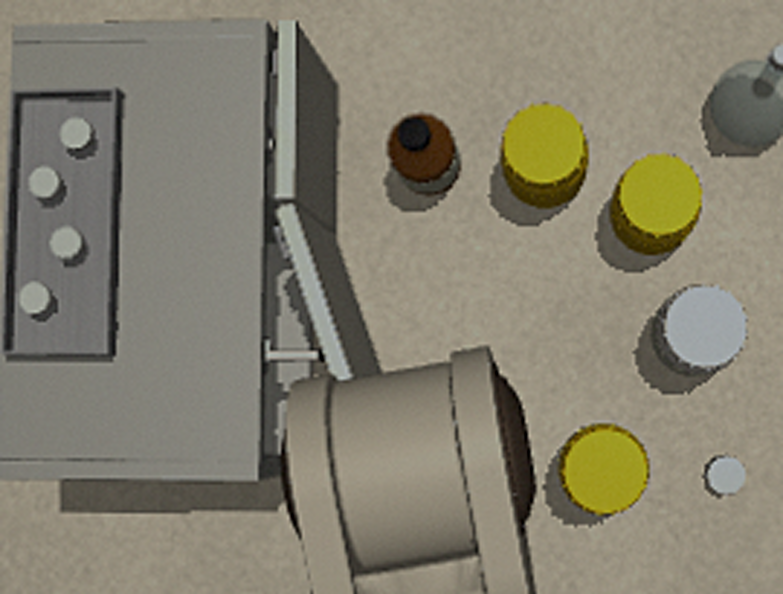

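The door has sprung ajar to about 0.33 rad (its edge runs from (290,205) to (345,375)) and nothing touches it. The jar is far off at (705,327). I go over the door and down behind its free edge.

```bash
python3 -m inch '[[[0,-45,0],[0,0,0],0],[[0,-75,0],[0,0,0],0],[[0,-75,40],[0,0,0],0],[[0,-75,85],[0,0,0],0],[[0,-75,115],[0,0,0],0],[[1,-75,127],[0,0,0],0],[[1,-75,127],[0,0,0],0],[[1,-50,127],[0,0,0],0],[[1,-25,127],[0,0,0],0],[[1,-5,127],[0,0,0],0],[[1,0,127],[0,0,0],0],[[1,0,127],[0,0,0],0]]'
python3 - <<'E'
from h import *
P=bot.get_obs()["ee_pos"]
for t in[.33,.45,.6,.75,.9,1.05,1.2,1.3,1.4,1.47,1.52]:
    r,w=.195,.031;a=r*np.cos(t)+w*np.sin(t);o=r*np.sin(t)-w*np.cos(t)
    X=.636-.99958*a+.029*o;Y=.235-.029*a-.99958*o
    print(t,np.round(1000*np.array([X-P[0],Y-P[1]])))
p=bot.camera("scene")
b=cv2.cvtColor(p["frame"],cv2.COLOR_RGB2BGR)[130:330,200:430];cv2.imwrite("pics/s4.png",cv2.resize(b,None,fx=3,fy=3,interpolation=cv2.INTER_CUBIC))
E
```

```text
time: 12.6
ee_pos: [0.4358, 0.2104, 0.1805]
tcp_rot: [-90.8, 0.3, 0.0]
wrist_force: [-0.7, 0.7, -0.1]
opening: -0.0002
0.33 [  7. -15.]
0.45 [ 13. -38.]
0.6 [ 24. -65.]
0.75 [ 40. -90.]
0.9 [  59. -113.]
1.05 [  81. -133.]
1.2 [ 106. -149.]
1.3 [ 123. -157.]
1.4 [ 142. -164.]
1.47 [ 155. -168.]
1.52 [ 165. -170.]
```

View pics/s4.png

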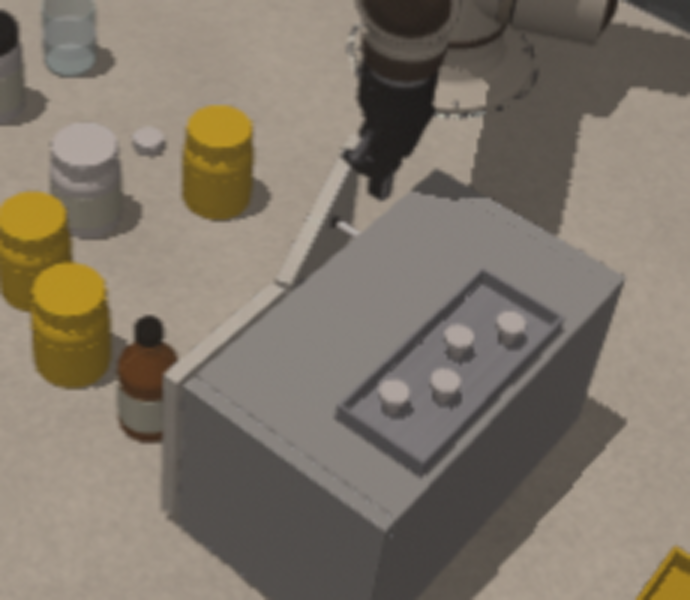

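The fingers are behind the door's free edge, at about (378,185). Now I swing it along the arc.

```bash
python3 -m inch '[[[3,0,-8],[0,0,0],0],[[7,0,-15],[0,0,0],0],[[9,0,-22],[0,0,0],0],[[11,0,-30],[0,0,0],0],[[13,0,-38],[0,0,0],0],[[16,0,-47],[0,0,0],0],[[20,0,-56],[0,0,0],0],[[24,0,-65],[0,0,0],0],[[29,0,-74],[0,0,0],0],[[34,0,-82],[0,0,0],0],[[40,0,-90],[0,0,0],0],[[46,0,-98],[0,0,0],0],[[52,0,-106],[0,0,0],0],[[59,0,-113],[0,0,0],0],[[66,0,-120],[0,0,0],0],[[73,0,-127],[0,0,0],0],[[81,0,-133],[0,0,0],0],[[89,0,-139],[0,0,0],0],[[97,0,-144],[0,0,0],0],[[106,0,-149],[0,0,0],0]]'
python3 -m inch '[[[6,0,-3],[0,0,0],0],[[12,0,-6],[0,0,0],0],[[18,0,-9],[0,0,0],0],[[24,0,-11],[0,0,0],0],[[30,0,-13],[0,0,0],0],[[36,0,-15],[0,0,0],0],[[42,0,-17],[0,0,0],0],[[48,0,-18],[0,0,0],0],[[52,0,-19],[0,0,0],0],[[56,0,-20],[0,0,0],0],[[58,0,-20],[0,0,0],0],[[58,0,-20],[0,0,0],0]]'
python3 - <<'E'
from h import *
p=bot.camera("scene")
b=cv2.cvtColor(p["frame"],cv2.COLOR_RGB2BGR)[130:330,200:430];cv2.imwrite("pics/s5.png",cv2.resize(b,None,fx=3,fy=3,interpolation=cv2.INTER_CUBIC))
E
```

```text
time: 14.65
ee_pos: [0.543, 0.0615, 0.1829]
tcp_rot: [-90.8, 0.2, 0.1]
wrist_force: [0.5, 1.9, 1.1]
opening: -0.0001
time: 15.85
ee_pos: [0.6012, 0.0414, 0.1829]
tcp_rot: [-90.8, 0.2, 0.0]
wrist_force: [-0.6, -0.2, 0.3]
opening: -0.0
```

View pics/s5.png

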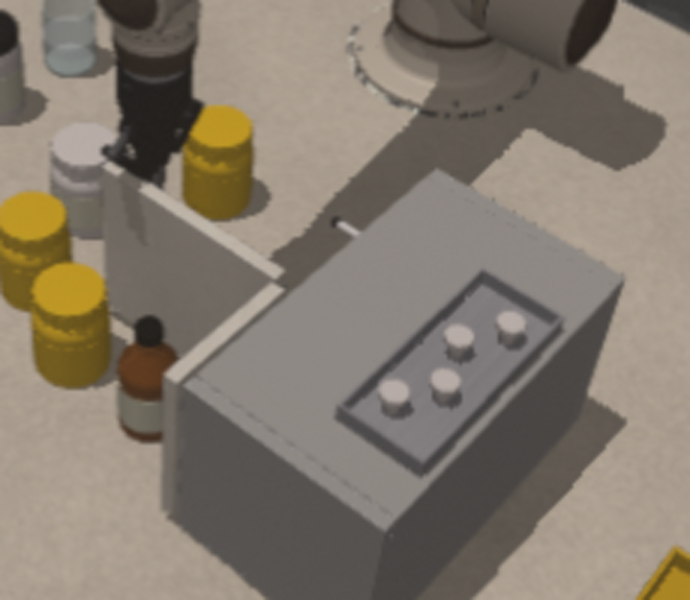

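The door stands about square, its top edge running from (278,275) to (110,165). I back the fingers off, raise them, and check the angle.

```bash
python3 -m inch '[[[-10,0,0],[0,0,0],0],[[-35,0,0],[0,0,0],0],[[-80,0,0],[0,0,0],0],[[-110,-40,0],[0,0,0],0],[[-150,-80,0],[0,0,0],0],[[-200,-120,0],[0,0,0],0],[[-240,-120,30],[0,0,0],0],[[-280,-120,60],[0,0,0],0],[[-290,-120,60],[0,0,0],0],[[-290,-120,60],[0,0,0],0],[[-290,-120,60],[0,0,0],0],[[-290,-120,60],[0,0,0],0]]'
python3 - <<'E'
from h import *
p=bot.camera("top")
for r in bot.search_frame(p,"jar")[:5]:
        b=r["box"];print(np.round(b,1),round(r["confidence"],2))
b=cv2.cvtColor(p["frame"],cv2.COLOR_RGB2BGR)[90:310,60:350];cv2.imwrite("pics/t6.png",cv2.resize(b,None,fx=2.7,fy=2.7,interpolation=cv2.INTER_CUBIC))
E
```

```text
time: 17.1
ee_pos: [0.3118, 0.1025, 0.3029]
tcp_rot: [-90.8, 0.3, 0.0]
wrist_force: [0.3, -0.1, 0.2]
opening: 0.0002
[283.8 191.4 319.1 225.8] 0.77
[267.  145.7 302.9 179.3] 0.76
[253.4 237.9 286.9 275. ] 0.72
[231.3 127.3 262.  164.3] 0.62
```

View pics/t6.png

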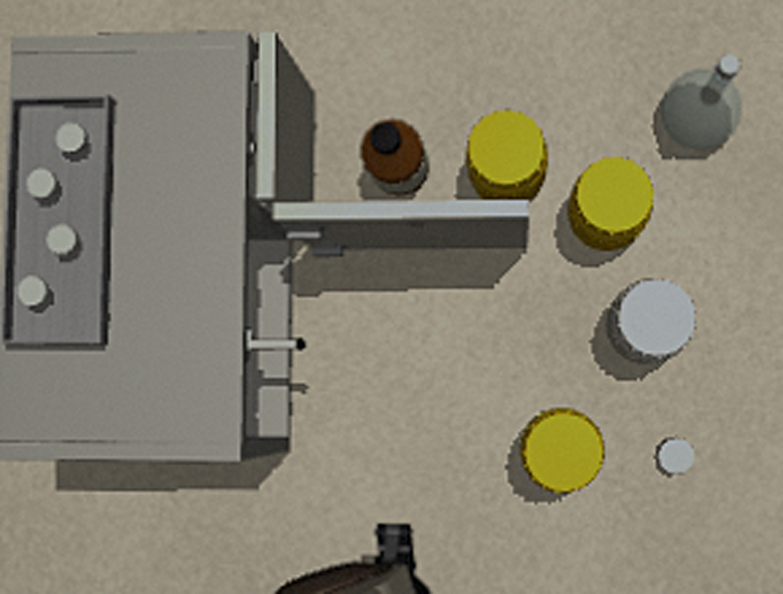

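The door stands square: its edge runs level from (275,210) to (528,208). The narrow door is shut, the jar is upright at (656,317), and the hand is clear.

```bash
python3 -c "from workcell import bot; print(bot.job_done())"
```

```text
the job is handed in; nothing more can be done
None
```

The wide door is open, about square to the cupboard. I handed the job in at about 17 s of the 58 s allowed; no verdict is reported.

- **Jar:** I slid the white jar about 15 cm straight out along the bench with two open fingertips. It ended upright at about (0.54, -0.11) m, some 0.36 m from the hinge, well beyond the door's 0.228 m sweep.
- **Door:** I pressed near the free edge until the firm stop (about 23 N), then pulled the hand back. The door sprang to about 0.33 rad on its own, and I swung it open from behind the free edge.
- **Last check:** The final top picture shows the door at about 1.55 rad and the narrow door shut. The cupboard-side things, the flask, the loose cap and the yellow jars look where they stood, and the hand is clear with no wrist force. No check failed or disagreed.
- **Not re-checked:** The twin jar, black-cap jar and beaker lay outside that last close-up. The arm never went near them, and they looked in place in the wide view just after the jar was moved.

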